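# Unlock the sample box and hold up the opened lock

### The arm

A 7-joint arm with a two-finger parallel gripper is mounted at the origin on the work surface. World frame = base frame: x ahead of the robot, y to its left, z up, the work surface at z = 0. Lengths are in mm, angles in rad, forces in N, time in s.
With the tool pointing down it reaches from about 400 to 900 mm from the base axis. Payload 5.5 kg.
Tool frame: the origin (TCP) lies between the finger pads; the fingertips stand 25 mm ahead of it and the grasp point (between the pads) lies 6 mm ahead of it; z points along the fingers, y is the direction in which the jaws open and shut (so a half turn about z gives the same grasp; the last joint's range is limited). The gripper opens to 92 mm and grips with 3 to 60 N. Pads are 19 mm wide; open, the fingers measure 130 mm over their backs; the gripper's body (75 mm by 190 mm) begins 47 mm behind the grasp point.
Start: joints at [-0.9, 0.501, -0.427, 1.55, 0.221, 1.138, -0.21], TCP at [257.748, 596.712, 251.729] pointing down, gripper open.
Joint ranges: [-2.88, 2.88], [-0.31, 2.03], [-1.54, 1.56], [0.2, 2.42], [-1.41, 4.55], [0.19, 2.02], [-2.57, 2.57]. Speed limits (rad/s): [2.57, 2.57, 3.14, 3.14, 3.14, 3.14, 3.14].

### API

Orientations are given as a 3x3 rotation matrix whose columns are the frame's x, y, z axes.
In Python, from cell import r gives the robot as it stands. The module is installed in compiled form; this text tells all that it offers. Calls block until the motion is done:
- r.reach(position, orientation): joint-space move of the TCP to a pose.
- r.move_straight(position, frame=None, velocity=150, stop_force=None): straight line of the TCP; frame=None keeps the orientation; velocity is the mean speed in mm/s. With stop_force (N) it stops when the force on the tool has changed by that much, and returns True; else False.
- r.move_joints(angles): joint-space move.
- r.grip(opening, newtons=None): finger opening in mm; newtons is the grip in N (None keeps the last); returns when the fingers have stopped.
- r.dwell(seconds).
- r.ik(position, orientation): joint angles nearest the present ones, or None.
- r.read_state(): the state.
- r.grab_frame(name): name is "scene" or "top"; returns (picture, depth): 384x512x3 uint8, blue, green, red; 384x512 float32, mm along the optical axis (not along the pixel's ray), 0 where there is no reading.
- r.camera_params(name): a dict with "fovy" (degrees; the focal length in pixels is half the picture's height over the tangent of half this angle, whatever the lens; pixels are square), "cx", "cy" (the principal point, pixels), "world_to_cam" (4x4, takes a point from world to camera coordinates). Camera axes: x right, y up, looking along -z (the intrinsics and any distortion apply to the point x, -y, -z); pixel columns grow to the right and rows downward; lengths in mm; the calibration is good to about 2 mm. A picture is of the moment at which its call begins. camera_params takes no time and is no camera call.
A pose or a line that the arm cannot do raises r.PlanningError and nothing moves.
- r.finish_job(): hands the job in, once; it reports no verdict.
The state is a dict: "clock": time; "joints": joint angles; "dq": joint speeds; "tau": joint torques, N m; "position": TCP position; "tcp_rot": TCP orientation; "force": force on the tool from outside, world axes, zero at the start; "torque": the same for the moment, N m; "opening": finger opening in mm.
Only numpy, scipy, OpenCV 4.12 (cv2) and the standard library are available. Lean on these libraries where they do the work, as an engineer would, in place of code of your own. Each camera call takes 0.05 s, during which the arm holds its last target.

### The job

Turn the dial of the combination lock on the sample box until its pointer clicks into the notch at the raised index mark, then, with the lock still lying in its seat, pull the shackle out by its tab until it stands wide open and clear of the hasp hook. Then lift the opened lock off the box and finish while still holding it in the gripper, steady and level, face up, at least 10 cm above the lid. Leave the jar, the tube rack and the well plate alone.

Things in the scene. Friction and masses are not known exactly. Their poses are not given: they have to be found in the camera images.
- box: The fixed steel sample box, 266 x 186 mm, 80 mm high; origin at the centre of its underside, x along its length. The loose lock lies on its lid at x = -40 mm, y = 0, in a seat with walls 6 mm high and 6 mm thick (1.5 mm play all round).
- hook (a point): The fixed hasp hook on the lid, inside the shackle: a post 8 mm thick, 44 mm from the lock's centre along the lock's x. This point is on the post's axis, 22.5 mm above the lid, mid-height of its arm, which is 5 mm high, 9 mm wide and reaches 22 mm along the box's x, over the shackle's bow. So the lock cannot be lifted while closed.
- lock_center (a point): Centre of the loose lock's steel body, a square block 60 x 60 mm, 24 mm high, lying dial up; 12 mm above the lid when seated. x points toward the shackle, z out of the face. The whole lock weighs about 0.4 kg. It can be lifted by the dial's grip bar or the sides of its body.
- dial (a joint): Dial angle against the lock body, rad, positive counterclockwise from above, range -1.5 to 1.5. At 0 the pointer is at the raised index mark on the shackle's side of the face; only there (within 0.1) can the shackle be pulled. Click notches every 0.45 rad (0, 0.45, 0.9, 1.35 either way) centre a released dial; passing one takes about 0.07 N m. Starts at a negative notch: turn it counterclockwise.
- dial_grip (a point): Middle of the dial's grip bar, on the dial's axis, 41 mm above the lid when seated; x points along the bar to its pointer end (with a white line), z up. The bar is 36 mm long, 10 mm thick and 24 mm high (12 mm above and below this point), on a disc 44 mm across whose top is 12 mm below this point.
- shackle (a joint): How far the shackle is pulled out of the lock, m: 0 closed, stop at 0.030; slides along the lock's x with about 2 N of friction and stays where it is left. Wide open is beyond 0.020, where the bow has cleared the hook's arm.
- tab_center (a point): Middle of the shackle's pull tab, a block 16 mm (along the lock's x) x 22 mm wide x 26 mm high, bottom 4 mm above the lid; 82 mm from the lock's centre along the lock's x when closed, 5 mm higher than that centre. It moves with the shackle; same axes as the lock. The shackle's bow, an 8 mm round bar, lies 24 mm behind it.
- jar: Bystander: closed jar 60 mm across, 100 mm high; origin at the centre of its underside.
- tube_rack: Bystander: tube rack 130 x 90 x 28 mm with capped tubes up to 58 mm high; origin at the centre of its underside.
- well_plate: Bystander: well plate 127 x 85 x 15 mm; origin at the centre of its underside.
Mind the look-alikes: they are no part of the job. Leave any brown, red or turquoise look-alike of the part that bears lock_center alone.

How it is judged (in metres and radians):
On the way, in this order (a step that is already met when the one before it is completed fails the run):
1. the dial stands in the notch at the index mark, the shackle still closed (value of joint dial between -0.12 and 0.12 rad and value of joint shackle below 0.005 m), for 0.2 s.
2. the shackle is pulled wide open with the lock still in its seat (value of joint shackle above 0.02 m and distance of lock_center from where it was at the start of the episode below 0.012 m), for 0.2 s.
At the end, for the whole second after the job is handed in: The lock is held by the fingers alone with its centre at least 100 mm above the lid, face up within 0.3 rad, still (under 30 mm/s), its shackle still out by more than 18 mm (z of lock_center in the frame of box above 0.18 m and value of joint shackle above 0.018 m and angle between lock_center's own z axis and vertical below 0.3 rad and contact force between lock and the fingers above 1 N and contact force between lock and box below 0.05 N and linear speed of lock below 0.03 m/s); the arm keeps its last pose, push and grip.
It fails at once if a bystander is pushed more than 25 mm (distance of any of jar, tube_rack, well_plate from where it was at the start of the episode above 0.025 m).
It also fails if it takes over 54 s, if anything falls off the work surface, if the arm or the gripper's body presses on something with over 40 N, if the wrist force passes 120 N, or if a joint passes its speed limit or range.

## Working session

There is one attempt and no reset: what is moved stays moved. The work goes in short steps, each a Python script; the robot and the scene stay as the last script left them, time stands still between calls to the robot, and variables do not carry over. Pictures are saved under pics/ and viewed, and the job is handed in when it is done.

```bash
mkdir -p pics; ls; python3 - <<'E'
from cell import r
import cv2,numpy as np
for n in("scene","top"):
    im,d=r.grab_frame(n); cv2.imwrite(f"pics/{n}0.png",im); np.save(f"{n}0.npy",d)
    p=r.camera_params(n); print(n,p)
s=r.read_state(); print(s)
E
```

```text
pics
scene {'fovy': 47.472029780901, 'cx': 259.4053885453719, 'cy': 195.40242069275502, 'world_to_cam': array([[ 8.55302174e-01,  5.18040438e-01,  9.60704473e-03,
        -3.81643848e+02],
       [-3.74320849e-01,  6.04983544e-01,  7.02765120e-01,
         1.11700308e+02],
       [ 3.58248646e-01, -6.04672652e-01,  7.11357077e-01,
        -1.64856632e+03],
       [ 0.00000000e+00,  0.00000000e+00,  0.00000000e+00,
         1.00000000e+00]])}
top {'fovy': 56.79601099101299, 'cx': 250.69442286068585, 'cy': 197.4218075132198, 'world_to_cam': array([[-8.06047303e-03, -9.99966549e-01, -1.38924979e-03,
        -2.04818196e+01],
       [ 9.94037223e-01, -8.16374373e-03,  1.08735240e-01,
        -4.62172021e+02],
       [-1.08742945e-01, -5.04508529e-04,  9.94069775e-01,
        -1.03935061e+03],
       [ 0.00000000e+00,  0.00000000e+00,  0.00000000e+00,
         1.00000000e+00]])}
{'clock': 0.1, 'joints': array([-0.8997992 ,  0.50177718, -0.42681137,  1.55135501,  0.22080076,
        1.13828921, -0.21030852]), 'dq': array([-7.27849482e-05, -1.61427865e-03, -2.58777005e-03, -2.86967095e-03,
       -1.32644878e-03, -2.15468539e-03,  1.36698313e-04]), 'tau': array([-1.12256751e-02, -5.67870641e+01, -5.83834693e+00, -2.79909915e+01,
       -6.89280499e-02,  2.40654568e-02,  2.03885872e-05]), 'position': array([257.58066366, 596.13912167, 250.76391762]), 'tcp_rot': array([[-9.18014672e-01,  3.96545678e-01, -7.66918809e-04],
       [ 3.96546413e-01,  9.18013279e-01, -1.60031969e-03],
       [ 6.94417941e-05, -1.77323586e-03, -9.99998425e-01]]), 'force': array([-0.63774915,  0.10310432,  0.06983735]), 'torque': array([-0.03789579,  0.01643801,  0.01827384]), 'opening': 91.81158642687811}
```

View pics/scene0.png

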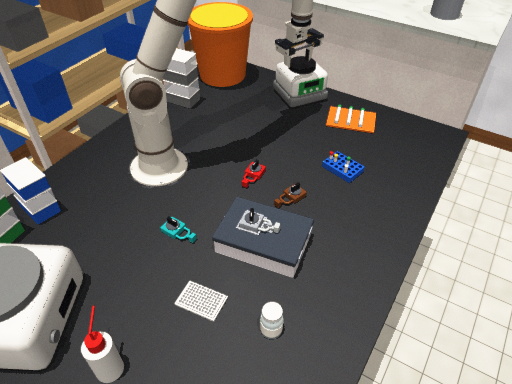

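View pics/top0.png

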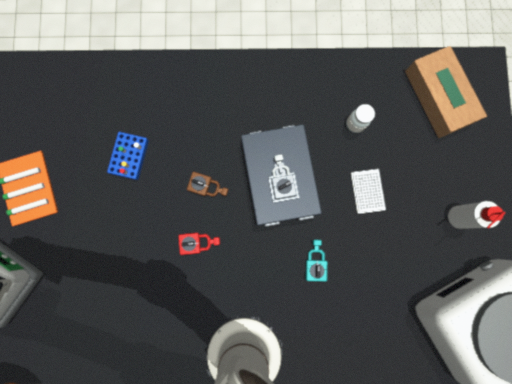

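```bash
cat > h.py <<'E'
import numpy as np,cv2
from cell import r
def cloud(n,d):
    p=r.camera_params(n);H,W=d.shape
    f=H/2/np.tan(np.radians(p['fovy'])/2)
    v,u=np.mgrid[:H,:W]
    P=np.stack([(u-p['cx'])/f*d,-(v-p['cy'])/f*d,-d],-1)
    T=np.linalg.inv(p['world_to_cam'])
    return P@T[:3,:3].T+T[:3,3]
def proj(n,X):
    p=r.camera_params(n);f=384/2/np.tan(np.radians(p['fovy'])/2)
    X=np.atleast_2d(X);c=X@p['world_to_cam'][:3,:3].T+p['world_to_cam'][:3,3]
    return np.stack([p['cx']+f*c[:,0]/-c[:,2],p['cy']-f*c[:,1]/-c[:,2]],-1)
E
python3 - <<'E'
from h import *
for n,(x0,y0,x1,y1) in (("top",(225,110,335,240)),("scene",(200,185,330,285))):
    d=np.load(f"{n}0.npy");C=cloud(n,d);im=cv2.imread(f"pics/{n}0.png")
    z=C[...,2]; print(n,"table z",np.median(z[z<30]), z[300 if n=='top' else 330,300])
    m=np.zeros(d.shape,bool);m[y0:y1,x0:x1]=1
    m&=(z>68)&(z<92)
    P=C[m]; print("lid z",np.median(P[:,2]),m.sum())
    rc=cv2.minAreaRect(P[:,:2].astype(np.float32));print(rc)
    hi=(z>97)&(z<160);hi[:y0]=0;hi[y1:]=0;hi[:,:x0]=0;hi[:,x1:]=0
    Q=C[hi];print(len(Q),Q.min(0),Q.max(0))
    for (v,u) in np.argwhere(hi)[::1 if n=='top' else 3]: 
        pass
    t=C[(z>122)&hi]; print("dial top",len(t),t.mean(0) if len(t) else 0, cv2.minAreaRect(t[:,:2].astype(np.float32)) if len(t) else 0)
    c=im[y0+ (20 if n=='top' else 5):y1-20,x0+20:x1-20]
    cv2.imwrite(f"pics/{n}0z.png",cv2.resize(c,None,fx=6,fy=6,interpolation=cv2.INTER_CUBIC))
E
```

```text
top table z -0.603716302602038 0.9057853494159644
lid z 79.64803487767131 5277
((526.0234375, -109.3894271850586), (269.61175537109375, 185.9424591064453), 9.677339553833008)
536 [ 451.35414365 -148.12316384   97.38620535] [571.7256586  -84.17854743 136.08681178]
dial top 54 [ 483.80347275 -115.59590771  131.71524884] ((484.4081115722656, -116.40008544921875), (9.458645820617676, 35.76292037963867), 26.203237533569336)
scene table z -2.2791351445703185 1.6669681812172712
lid z 79.33541215660512 3733
((528.876953125, -112.08204650878906), (270.63275146484375, 191.60980224609375), 9.635396003723145)
397 [ 454.56774278 -152.15307528   97.15362406] [576.91652529 -85.68391997 134.81219924]
dial top 38 [ 489.65738759 -120.44570009  130.64212526] ((488.8279113769531, -118.56707763671875), (9.029610633850098, 38.87425994873047), 31.77749252319336)
```

View pics/top0z.png

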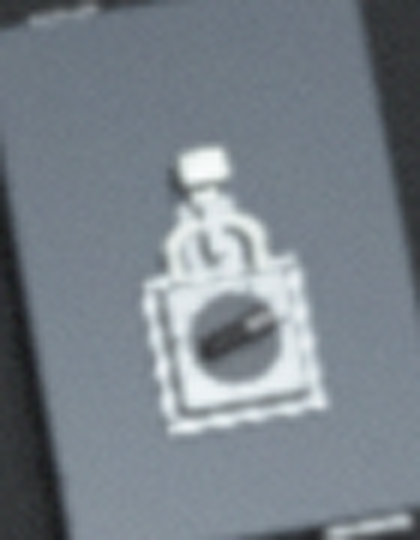

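View pics/scene0z.png

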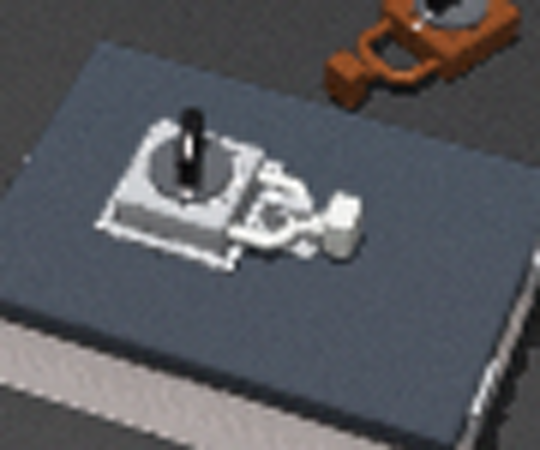

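```bash
cat >> h.py <<'E'
YAW=np.radians(9.66)
LX=np.array([np.cos(YAW),np.sin(YAW),0])
LOCK=np.array([487.2,-117.5,80.])
def R(a): c,s=np.cos(a),np.sin(a); return np.array([[c,s,0],[s,-c,0],[0,0,-1.]])
def st(tag=''):
    s=r.read_state();a=s['tcp_rot'];print(tag,'t',round(s['clock'],2),s['position'].round(1),'yaw',round(np.degrees(np.arctan2(a[1,0],a[0,0])),1),'F',s['force'].round(1),'T',s['torque'].round(2),'op',round(s['opening'],1),'j7',round(s['joints'][6],2),flush=True);return s
def snap(tag,c=None,k=4):
    for n in('scene','top'):
        im,d=r.grab_frame(n);np.save(f'{n}{tag}.npy',d)
        u,v=proj(n,LOCK if c is None else c)[0].astype(int)
        cv2.imwrite(f'pics/{n}{tag}.png',cv2.resize(im[max(0,v-55):v+55,max(0,u-65):u+65],None,fx=k,fy=k,interpolation=cv2.INTER_CUBIC))
E
python3 - <<'E'
from h import *
a=YAW+np.pi-1.35
print(r.ik(LOCK+[0,0,170],R(a)))
r.reach([470,250,290],R(np.radians(140)));st()
r.reach(LOCK+[0,0,120],R(a));st()
r.grip(40,15);st()
r.move_straight(LOCK+[0,0,75],velocity=100);st()
snap('1',LOCK+[0,0,40])
E
```

```text
[ 0.03058548  0.20543218  0.17351035  1.93683551 -0.04179113  1.00272159
  0.61240646]
 t 1.61 [469.4 251.7 290. ] yaw 140.1 F [ 0.1  0.7 -0.3] T [-0.04  0.04  0.01] op 91.6 j7 0.26
 t 3.02 [ 488.1 -115.6  200.4] yaw 112.5 F [0.5 0.5 0.7] T [-0.04  0.06 -0.02] op 92.2 j7 0.57
 t 3.99 [ 487.2 -117.5  200. ] yaw 112.3 F [-0.9  0.1 -0. ] T [-0.04  0.01  0.01] op 39.9 j7 0.57
 t 4.59 [ 487.3 -117.5  155.1] yaw 112.3 F [ 0.6 -0.4  0.2] T [-0.06  0.02 -0.02] op 40.1 j7 0.57
```

```bash
python3 -c "
import cv2,numpy as np
a=cv2.imread('pics/scene1.png');b=cv2.imread('pics/top1.png');cv2.imwrite('pics/c1.png',np.vstack([a,b])[::1,::1] if 0 else cv2.resize(np.hstack([a,b]),None,fx=.75,fy=.75))"
```

```text
(no output)
```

View pics/c1.png

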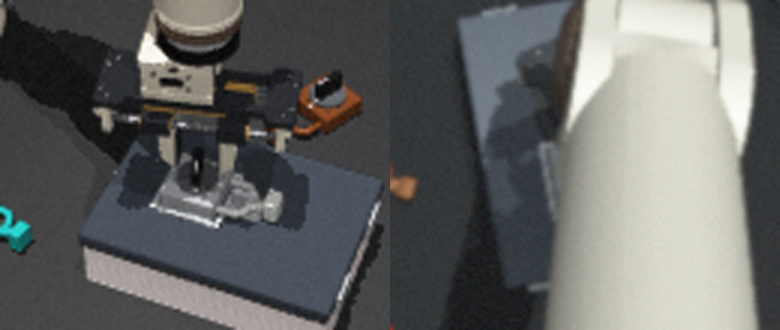

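The scene view (left) shows the bar standing between the two fingers, around (197,165). The arm hides the lock in the top view. I'll descend and grip lightly.

```bash
python3 - <<'E'
from h import *
print(r.move_straight(LOCK+[0,0,57],velocity=60,stop_force=8));st()
r.grip(0,6);s=st('light')
r.grip(0,15);st('firm')
E
```

```text
False
 t 5.14 [ 486.8 -117.4  136.4] yaw 112.3 F [-0.2 -0.6  0.6] T [-0.09  0.04 -0.08] op 40.2 j7 0.57
light t 5.72 [ 486.5 -117.6  136.9] yaw 112.3 F [-2.3  0.3  2.7] T [-0.12  0.62 -0.04] op 10.0 j7 0.57
firm t 5.94 [ 486.6 -117.6  137. ] yaw 112.3 F [-4.2 -1.   3.4] T [-0.21  0.96 -0.03] op 9.9 j7 0.57
```

```bash
python3 - <<'E'
from h import *
s=r.read_state();q=np.array(s['joints'])
q0=r.ik(LOCK+[0,0,57],R(YAW+np.pi-1.35)) 
p=LOCK+[0,0,57]
for a in (-1.1,-.85,-.6,-.35,-.1,0.0,0.04):
    try: r.reach(p,R(YAW+np.pi+a))
    except Exception as e: print(e);break
    st(a)
E
```

```text
-1.1 t 6.27 [ 487.2 -117.5  137. ] yaw 126.4 F [-2.3 -0.4  3. ] T [0.06 0.72 0.03] op 9.7 j7 0.79
-0.85 t 6.59 [ 487.3 -117.5  137. ] yaw 140.5 F [-1.9  0.3  1.1] T [ 0.06  0.44 -0.07] op 9.9 j7 1.01
-0.6 t 6.92 [ 487.5 -117.3  137. ] yaw 154.8 F [-1.6  1.6 -0.5] T [0.14 0.14 0.05] op 9.8 j7 1.23
-0.35 t 7.24 [ 487.3 -117.6  137. ] yaw 169.1 F [-0.5 -0.6 -0.3] T [ 0.07  0.18 -0.09] op 10.0 j7 1.46
-0.1 t 7.57 [ 487.4 -117.3  137. ] yaw -176.6 F [ 0.6  0.2 -0.6] T [ 0.2  -0.02 -0.01] op 9.7 j7 1.68
0.0 t 7.82 [ 487.4 -117.5  137. ] yaw -170.8 F [ 0.7  1.2 -0.7] T [ 0.19 -0.13  0.03] op 9.7 j7 1.77
0.04 t 8.07 [ 487.4 -117.5  137. ] yaw -168.3 F [ 0.5  0.9 -2.2] T [ 0.1  -0.1  -0.05] op 10.0 j7 1.81
```

```bash
python3 - <<'E'
from h import *
p=LOCK+[0,0,57]
r.reach(p,R(YAW+np.pi));r.dwell(.2);r.grip(40,15);r.dwell(.3);st()
r.move_straight(LOCK+[0,0,120],velocity=150)
r.reach([480,120,260],R(YAW+np.pi));st()
snap('2',None,5)
a=cv2.imread('pics/scene2.png');b=cv2.imread('pics/top2.png');cv2.imwrite('pics/c2.png',cv2.resize(np.hstack([a,b]),None,fx=.6,fy=.6))
for n in('top','scene'):
    d=np.load(n+'2.npy');C=cloud(n,d)
    D=C-LOCK; lx=D@LX; ly=D@np.array([-LX[1],LX[0],0]); z=C[...,2]
    m=(abs(lx)<30)&(abs(ly)<30)&(z>122)&(z<140)
    P=C[m][:,:2];print(n,len(P),P.mean(0),cv2.minAreaRect(P.astype(np.float32)))
    m=(lx>65)&(lx<120)&(abs(ly)<20)&(z>104)&(z<114)
    P=C[m][:,:2];print('tab',len(P),P.mean(0),'lock frame',lx[m].mean(),ly[m].mean())
    m=(lx>-32)&(lx<32)&(abs(ly)<32)&(z>99)&(z<107)
    P=C[m][:,:2];print('body',cv2.minAreaRect(P.astype(np.float32)))
E
```

```text
t 9.51 [ 487.2 -117.5  137. ] yaw -170.3 F [-0.  -0.6 -0.1] T [0.01 0.08 0.  ] op 40.0 j7 1.78
 t 11.04 [479.9 118.2 259. ] yaw -170.4 F [ 0.6 -0.6 -0.1] T [ 0.03 -0.02 -0.05] op 40.3 j7 1.34
top 55 [ 485.19675116 -116.48897501] ((485.3325500488281, -116.79560852050781), (35.19438171386719, 10.113492965698242), 10.25814151763916)
tab 45 [ 565.97200815 -102.92568811] lock frame 80.10067540362421 1.1496241097980302
body ((485.543701171875, -116.97964477539062), (60.22556686401367, 59.369075775146484), 10.536388397216797)
scene 54 [ 490.1220206  -120.85816856] ((489.5210266113281, -120.0259017944336), (35.54014587402344, 14.636982917785645), 11.563024520874023)
tab 34 [ 570.21836049 -106.5978964 ] lock frame 83.67061718815938 -3.1830583858211305
body ((489.3983459472656, -119.223388671875), (59.08623504638672, 59.69707107543945), 8.102276802062988)
```

View pics/c2.png

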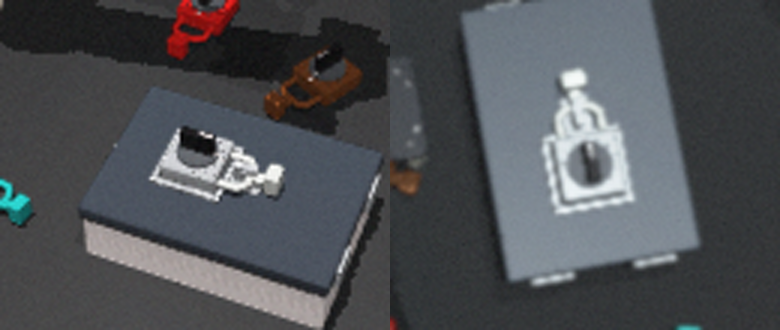

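The top view (right) shows the pointer's white line near (588,155), facing the shackle and index mark. The bar is at 10.3° against the lock's 10°, so the dial is at 0. Next is the tab.

```bash
python3 - <<'E'
from h import *
LY=np.array([-LX[1],LX[0],0])
T=LOCK+82*LX-0.5*LY
r.reach(T+[0,0,120],R(YAW+np.pi));r.grip(50);st()
print(r.move_straight(T+[0,0,34],velocity=100,stop_force=8));st()
r.grip(0,8);st('light');r.grip(0,25);st('firm')
E
```

```text
t 12.55 [ 568.2 -103.7  200.3] yaw -170.3 F [ 0.2 -0.1 -0.3] T [0.02 0.01 0.03] op 50.0 j7 1.75
False
 t 13.56 [ 568.7 -104.2  114.6] yaw -170.3 F [ 0.4  0.1 -0.4] T [0.07 0.   0.04] op 50.0 j7 1.71
light t 14.12 [ 568.3 -104.2  114.2] yaw -170.3 F [-0.7 -0.6  2.7] T [ 0.13  0.09 -0.06] op 21.9 j7 1.71
firm t 14.33 [ 568.3 -104.2  114.2] yaw -170.3 F [-0.9  1.   1.9] T [ 0.15  0.05 -0.  ] op 21.9 j7 1.71
```

```bash
python3 - <<'E'
from h import *
s=r.read_state();P=s['position']*1.; P[2]=114
for d in (10,20,28):
    print(r.move_straight(P+d*LX,velocity=30,stop_force=25));st(d)
r.dwell(.3)
r.grip(50);st()
Q=r.read_state()['position']
r.move_straight(Q+[0,0,90],velocity=120)
r.reach([480,120,260],R(YAW+np.pi));st()
snap('3',None,5)
a=cv2.imread('pics/scene3.png');b=cv2.imread('pics/top3.png');cv2.imwrite('pics/c3.png',cv2.resize(np.hstack([a,b]),None,fx=.6,fy=.6))
for n in('top','scene'):
    d=np.load(n+'3.npy');C=cloud(n,d)
    D=C-LOCK; lx=D@LX; ly=D@np.array([-LX[1],LX[0],0]); z=C[...,2]
    m=(lx>65)&(lx<140)&(abs(ly)<20)&(z>106)&(z<114)
    P=C[m][:,:2];print('tab',len(P),P.mean(0),'lock frame',lx[m].mean(),ly[m].mean())
    m=(abs(lx)<32)&(abs(ly)<32)&(z>122)&(z<140)
    P=C[m][:,:2];print('dial',P.mean(0),cv2.minAreaRect(P.astype(np.float32)))
E
```

```text
False
10 t 14.82 [ 578.8 -102.4  114.1] yaw -170.3 F [-0.2 -0.2  2.3] T [ 0.09  0.09 -0.05] op 21.3 j7 1.71
False
20 t 15.31 [ 588.7 -100.7  114.1] yaw -170.3 F [0.  0.1 1.2] T [ 0.06  0.09 -0.03] op 22.0 j7 1.7
False
28 t 15.72 [596.5 -99.4 114.1] yaw -170.3 F [ 0.3 -0.4  1.5] T [0.02 0.15 0.05] op 21.9 j7 1.7
 t 16.7 [595.8 -99.4 114. ] yaw -170.3 F [ 0.4 -0.9 -0.3] T [0.04 0.02 0.01] op 49.9 j7 1.7
 t 18.6 [480.7 118.4 259.6] yaw -170.5 F [ 1.1 -1.   0.3] T [ 0.01  0.05 -0.03] op 50.0 j7 1.35
tab 39 [593.76428823 -98.35441669] lock frame 108.26594952707677 0.992501205427184
dial [ 485.11842388 -116.71641403] ((485.3797607421875, -117.10435485839844), (35.68931579589844, 9.869232177734375), 9.375067710876465)
tab 27 [ 598.01042812 -101.85595002] lock frame 111.86432133771743 -3.1718906954772854
dial [ 490.28385687 -120.6092677 ] ((488.3841247558594, -119.24153900146484), (36.81498336791992, 13.034586906433105), 4.841917991638184)
```

View pics/c3.png

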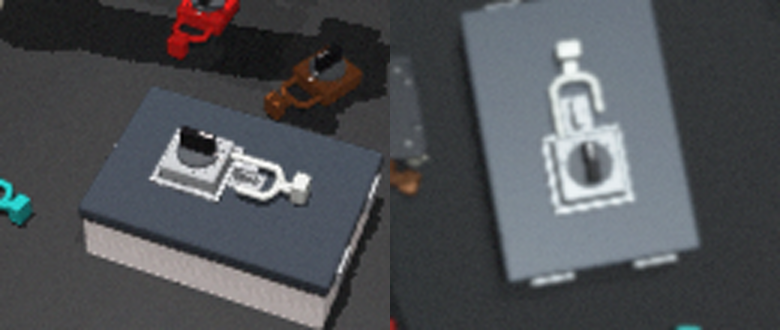

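The tab moved 28 mm in both views. The bow is clear of the hook arm (its end is near (575,95) in the top view), and the lock has not moved. Now I'll lift by the bar.

```bash
python3 - <<'E'
from h import *
G=LOCK+5*LX
r.reach(G+[0,0,125],R(YAW+np.pi));r.grip(40);st()
print(r.move_straight(G+[0,0,57],velocity=80,stop_force=8));st()
r.grip(0,15);r.grip(0,50);st('firm')
P=r.read_state()['position']
print(r.move_straight(P+[0,0,12],velocity=25,stop_force=30));st()
print(r.move_straight(P+[0,0,40],velocity=50,stop_force=30));st()
print(r.move_straight(P+[0,0,145],velocity=80));r.dwell(.5);st()
snap('4',LOCK+[0,0,140],5)
a=cv2.imread('pics/scene4.png');b=cv2.imread('pics/top4.png');cv2.imwrite('pics/c4.png',cv2.resize(np.hstack([a,b]),None,fx=.6,fy=.6))
E
```

```text
t 20.09 [ 492.3 -116.1  205.1] yaw -170.3 F [0.1 0.  0.6] T [0.06 0.08 0.03] op 40.1 j7 1.83
False
 t 21.09 [ 492.6 -116.7  137.4] yaw -170.3 F [-0.6 -0.   0. ] T [-0.01  0.05  0.  ] op 40.4 j7 1.8
firm t 21.9 [ 492.2 -116.7  137.1] yaw -170.3 F [-1.2 -1.   2.4] T [ 0.09  0.13 -0.04] op 9.4 j7 1.8
False
 t 22.53 [ 492.2 -116.7  149.2] yaw -170.3 F [ 0.4  1.  -2.7] T [ 0.    0.1  -0.01] op 9.4 j7 1.81
False
 t 23.24 [ 492.2 -116.7  177.2] yaw -170.3 F [-0.3 -0.5 -3.5] T [ 0.03  0.12 -0.01] op 9.7 j7 1.82
False
 t 25.21 [ 492.2 -116.7  282.1] yaw -170.3 F [-0.  -1.1 -3.1] T [ 0.02  0.06 -0.02] op 10.0 j7 1.86
```

View pics/c4.png

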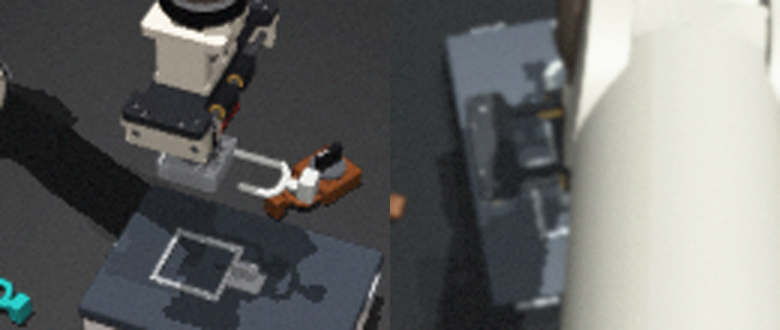

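The scene view shows the lock held at (195,165) above the empty seat, with the shackle out. I'll check level and shackle travel from depth.

```bash
python3 - <<'E'
from h import *
d=np.load('scene4.npy');C=cloud('scene',d)
D=C-LOCK; lx=D@LX; ly=D@np.array([-LX[1],LX[0],0]); z=C[...,2]
m=(lx>96)&(lx<135)&(abs(ly)<22)&(z>215)&(z<275); print('tab',m.sum(),lx[m].min(),lx[m].max(),np.percentile(z[m],[2,98]))
m=(abs(lx)<34)&(abs(ly)<40)&(z>215)&(z<262); print('body',m.sum(),lx[m].min(),lx[m].max(),np.percentile(z[m],[2,98]))
m=(lx>40)&(lx<75)&(abs(ly)<35)&(z>215)&(z<275); print('legs z',np.median(z[m]))
a=r.read_state();r.dwell(.3);st()
E
```

```text
tab 81 96.26763302495492 120.10780715789261 [231.41150843 256.24937077]
body 279 -28.870327935153007 33.56909821114722 [227.31437799 254.02495509]
legs z 239.03400122643535
 t 25.61 [ 492.2 -116.7  282.2] yaw -170.3 F [-0.2 -0.2 -2.3] T [ 0.04  0.02 -0.01] op 9.8 j7 1.86
```

```bash
python3 - <<'E'
from h import *
r.finish_job();st()
E
```

```text
the job is handed in; nothing more can be done
the job is handed in; nothing more can be done
```

The job is handed in at about 26 s of the 54 s allowed, with the opened lock held in the gripper; no verdict was reported.

- **Dial:** I gripped the bar and turned it counterclockwise from the −1.35 notch to 0, then released it. The top view showed the bar in line with the lock, 10.3° against about 10°, with the white line facing the shackle.
- **Shackle:** I pulled the tab out 28 mm with the lock still in its seat. Both cameras confirmed the travel and showed the lock had not moved. The bow was clear of the hook.
- **Lift:** I raised the lock 145 mm by the dial bar with a 50 N grip. The lock's centre is about 157 mm above the lid.
- **Last checks:** Depth showed the lock level, with the tab's top at 256 mm where 255 mm was expected. The shackle was still out and the gripper opening and arm position were steady.
- **Disagreements:** The two cameras differed by about 4–5 mm in position, so I used roughly their average, and the grips fitted. They also differed by about 4.5° on the dial angle in the last check before the lift. The wrist showed 2.3–3.5 N of load against about 4 N for the whole lock.
- **Bystanders:** The jar, rack, well plate and look-alike locks were not approached. I did not measure their positions again at the end.

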